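# Line up the sample jars and hold the light-box shutter open

### The job

Stand the two squat white-lidded jars from the table on the light box beside the one already there, so that the three stand upright in one straight row centred on the grey strip, side by side with gaps no wider than a finger. Then pull the light box's spring-return shutter out by its upright handle until the handle's pointer is level with the mark on the index clip, and finish while still holding it there, because it springs shut when let go. Leave the other loose things on the table where they are.

Things in the scene. Friction and masses are not known exactly. Their poses are not given: they have to be found in the camera images.
- lightbox: White box fixed to the table, 110 mm deep (its x), 320 mm long (its y), 45 mm high; flat top. Origin: centre of the underside; z up; its -x side is the front, facing roughly towards the robot, where the shutter comes out. In front of it, at y = -52 mm, a flat rail 14 mm wide and 18 mm high with tick lines runs out to x = -185 mm.
- strip (a point): Centre of the grey strip on the light box's top face (30 mm wide in x, 300 mm long in y), 45 mm above the table; axes as the light box. The jars' row lies along its y.
- jar_a: Squat round clear jar with a white lid and a paper label, 54 mm in diameter, 60 mm high (straight wall up to 30 mm, then a 44 mm neck; lid 48 mm in diameter, from 44 to 60 mm), 0.11 to 0.23 kg, already standing on the strip, within 70 mm of its middle. Origin: centre of the underside, z up.
- jar_b: The same kind and size of jar as jar_a, loose on the table to the left of the light box's front (+y). Origin: centre of the underside.
- jar_c: The same kind and size of jar as jar_a, loose on the table to the right of the light box's front (-y). Origin: centre of the underside.
- shutter (a joint): Travel of the shutter in m: 0 shut, grows as it is pulled out along the light box's -x, stop at 0.075. A spring pulls it shut with about 4 N at 0 and 80 N/m more (about 8.5 N at 0.055). The flat tongue between box and handle is 60 mm wide, its top 21 mm above the table.
- handle: Upright black plastic tab, 14 mm thick (x), 44 mm wide (y), from 15 to 85 mm above the table. Origin at table height under its centre, axes as the light box; shut, it stands at x = -110, y = 0 of the light box, 48 mm clear of the box's front. A thin pointer (3 mm in x, in the tab's mid-plane) reaches from the tab to y = -43 mm, 25 to 35 mm above the table.
- handle_top (a point): Centre of the handle's top face, 85 mm above the table.
- mark (a point): The mark: top of the thin upright fin (3 mm thick in x) of the dark clip fixed on the rail, 42 mm above the table, 56 mm to the -y side of the handle's middle; axes as the light box. It is 30 to 55 mm farther out than the shut handle; the pointer is level with it when the handle's origin has x = 0 in the mark's frame.
- vial: Bystander: narrow amber bottle with a black cap, 36 mm in diameter, 85 mm high; near jar_b. Origin: centre of the underside.
- beaker: Bystander: open clear cup, 66 mm in diameter, 80 mm high; near jar_c. Origin: centre of the underside.
- meter: Bystander: black hand-held meter lying flat, 170 x 75 x 30 mm, left of the light box. Origin: centre of the underside.
- spatula: Bystander: spatula lying to the right of the light box, long axis x.
- weight: Bystander: brass calibration weight with a knob, 30 mm in diameter, 38 mm high, left of the light box. Origin: centre of the underside.
There are look-alikes about, which are no part of the job. Leave any red or yellow look-alike of the jar_b alone.

How it is judged (in metres and radians):
On the way, in this order (a step that is already met when the one before it is completed fails the run):
1. the three jars stand released in one row on the strip, the shutter still shut (x of jar_a in the frame of strip between -0.01 and 0.01 m and y of jar_a in the frame of strip between -0.148 and 0.148 m and z of jar_a in the frame of strip between -0.004 and 0.006 m and angle between each of jar_a, jar_b, jar_c's own z axis and vertical below 0.08 rad and linear speed of each of jar_a, jar_b, jar_c below 0.02 m/s and contact force between each of jar_a, jar_b, jar_c and the fingers below 0.3 N and x of jar_b in the frame of strip between -0.01 and 0.01 m and y of jar_b in the frame of strip between -0.148 and 0.148 m and z of jar_b in the frame of strip between -0.004 and 0.006 m and x of jar_c in the frame of strip between -0.01 and 0.01 m and y of jar_c in the frame of strip between -0.148 and 0.148 m and z of jar_c in the frame of strip between -0.004 and 0.006 m and ((horizontal distance between jar_a and jar_b below 0.076 m and horizontal distance between jar_b and jar_c below 0.076 m) or (horizontal distance between jar_a and jar_b below 0.076 m and horizontal distance between jar_a and jar_c below 0.076 m) or horizontal distance between each of jar_a, jar_b and jar_c below 0.076 m) and value of joint shutter below 0.01 m), for 0.2 s.
2. the shutter is held at the mark (x of handle in the frame of mark between -0.005 and 0.005 m and contact force between handle and the fingers above 2 N and velocity of joint shutter between -0.01 and 0.01 m/s), for 0.3 s.
At the end, for the whole second after the job is handed in: The three jars stand upright on the light box, centred within 10 mm of the strip's middle line, each at most 76 mm (centre to centre) from its neighbour in the row, untouched and at rest; the handle is within 5 mm of the mark along the pull, still, and held there by the fingers with more than 2 N (all of step 2 and x of jar_a in the frame of strip between -0.01 and 0.01 m and y of jar_a in the frame of strip between -0.148 and 0.148 m and z of jar_a in the frame of strip between -0.004 and 0.006 m and angle between each of jar_a, jar_b, jar_c's own z axis and vertical below 0.08 rad and linear speed of each of jar_a, jar_b, jar_c below 0.02 m/s and contact force between each of jar_a, jar_b, jar_c and the fingers below 0.3 N and x of jar_b in the frame of strip between -0.01 and 0.01 m and y of jar_b in the frame of strip between -0.148 and 0.148 m and z of jar_b in the frame of strip between -0.004 and 0.006 m and x of jar_c in the frame of strip between -0.01 and 0.01 m and y of jar_c in the frame of strip between -0.148 and 0.148 m and z of jar_c in the frame of strip between -0.004 and 0.006 m and ((horizontal distance between jar_a and jar_b below 0.076 m and horizontal distance between jar_b and jar_c below 0.076 m) or (horizontal distance between jar_a and jar_b below 0.076 m and horizontal distance between jar_a and jar_c below 0.076 m) or horizontal distance between each of jar_a, jar_b and jar_c below 0.076 m)); the arm keeps its last pose, push and grip.
It fails at once if a bystander moved more than 30 mm (distance of any of vial, beaker, meter, spatula, weight from where it was at the start of the episode above 0.03 m).
It fails at once if a jar is tipped over (angle between any of jar_a, jar_b, jar_c's own z axis and vertical above 0.8 rad).
It also fails if it takes over 58 s, if anything falls off the work surface, if the arm or the gripper's body presses on something with over 40 N, if the wrist force passes 120 N, or if a joint passes its speed limit or range.

### The arm

A 6-joint arm with a two-finger parallel gripper is mounted at the origin on the work surface. World frame = base frame: x ahead of the robot, y to its left, z up, the work surface at z = 0. Lengths are in mm, angles in rad, forces in N, time in s.
With the tool pointing down it reaches from about 275 to 750 mm from the base axis. Payload 10.2 kg.
Tool frame: the origin (TCP) lies where the fingers leave the gripper's body, on its centre line; the fingertips stand 73 mm ahead of it and the grasp point (between the pads) lies 54 mm ahead of it (ctrl.tip_extent is the z of the fingertips in the tool frame, in mm); z points along the fingers, y is the line along which they close (so a half turn about z gives the same grasp; the last joint's range is limited). The gripper opens to 85 mm and grips with 20 to 120 N. Pads are 22 mm wide; open, the fingers measure 114 mm over their backs; the gripper's body (76 mm by 85 mm) begins 54 mm behind the grasp point. The pads swing forward as they close: fully open they stand 13 mm farther back than shut.
Start: joints at [0.994, 0.313, 1.498, -0, 1.331, -0.223], TCP at [181.907, 492.485, 303.894] pointing down, gripper open.
Joint ranges: [-2.94, 2.94], [-0.97, 2.17], [0.19, 2.56], [-1.23, 4.37], [0.02, 3.11], [-2.88, 2.88]. Speed limits (rad/s): [2.39, 2.39, 3.01, 3.14, 3.14, 3.14].

### API

Orientations are given as a unit quaternion [w, x, y, z].
In Python, from rig import readout, cams, order, ctrl gives the robot as it stands.
- The arm moves only by the tool advance, called as name(argument=value, ...) on one line, values as JSON. Schema: {"type":"object","properties":{"ticks":{"type":"array","items":{"type":"object","properties":{"trans":{"type":"array","items":{"type":"number"},"minItems":3,"maxItems":3},"rot":{"type":"array","items":{"type":"number"},"minItems":3,"maxItems":3}},"additionalProperties":false},"minItems":1,"maxItems":8},"jaw":{"type":"number"},"squeeze":{"type":"number"},"only":{"type":"string"},"quiet":{"type":"boolean"},"lines":{"type":"string"}},"required":["ticks"],"additionalProperties":false}. ticks is a list of rows, 1 to 8 of them, each an object with the fields trans (a list: dx, dy, dz in a scale on which 1.0 is 1000 mm), rot (a list: a rotation vector rx, ry, rz in a scale on which 1.0 is 2 rad); a field left out counts as zero; each row is the pose to reach, as a shift and turn from the pose commanded when the call began, along the tool's axes at that moment; what a row does not reach only later rows make up. A row lasts 1/10 s, in which the tool goes at most 50 mm and 0.15 rad, less where a joint would pass 70% of its speed; a pose out of reach is approached as far as the arm can. jaw is the opening from 0.0 (shut) to 1.0 (fully open), set as the call begins (left out keeps the last). The fingers move at their own pace and stop on an object; squeeze is the grip in N (left out, the last holds). Time passes only in rows, so rows that do not move let the fingers close. The tool returns the time, the measured TCP pose, the force, the opening and the grip force at its end. only (a regular expression) keeps the lines of the reply that match it, lines (a string "A,B") keeps lines A to B, and quiet returns only ok. Input that does not fit is refused with a message, and nothing moves.
- readout.sense(): the state, without advancing time (a new reading comes with each control period).
- cams.capture(name): name is "scene" or "top" or "wrist"; returns (picture, depth): 420x560x3 uint8, red, green, blue; 420x560 float32, mm along the optical axis (not along the pixel's ray), 0 where there is no reading.
- cams.calibration(name): a dict with "fx", "fy", "cx", "cy" (pixels), "position" and "attitude" of the camera in the world. Camera axes: x right, y down, z forward; pixel columns grow to the right and rows downward; lengths in mm; the calibration is good to about 2 mm. A picture is of the moment at which its call begins: read the wrist's pose just before it. calibration takes no time and is no camera call; for the wrist camera it gives the pose at the moment of the call.
- order.finish_job(): hands the job in; it is judged then, once.
Trained networks look in the newest picture that a camera, given by its name, has taken for a name from the list of things; names that differ only in an ending like _2 or _b are one class to them, and where a whole thing is asked for, a point or a joint stands for the part that bears it (a point fixed in the world has none). Each returns a list of dicts, best first, with "p" (0 to 1); they miss things now and then, are a little off and sometimes report something else, mostly with a low value. They report only what shows in the picture. A call takes as long as a camera call. They do not tell look-alikes from the thing itself.
- cams.trace(target, camera): "pixels" (420x560 bool, what is visible of it) and "bbox" ([left, top, right, bottom] in pixels, round what is visible of it).
- cams.spot_point(target, camera): "uv" ([column, row] in pixels: a listed point, or the origin of a listed thing).
The state is a dict: "time_s": time; "joints": joint angles; "dq": joint speeds; "tau": joint torques, N m; "eef_pos": TCP position; "ee_rot": TCP orientation; "force": force on the tool from outside, world axes, zero at the start; "wrist_torque": the same for the moment, N m; "grip_width": opening from 0.0 (shut) to 1.0 (fully open); "grip_force": force on a finger pad.
Only numpy, scipy, OpenCV 4.12 (cv2) and the standard library are available. Lean on these libraries where they do the work, as an engineer would, in place of code of your own. Each camera call takes 0.05 s, during which the arm holds its last target. There are 200 camera calls.

## Working session

There is one attempt and no reset: what is moved stays moved. The work goes in short steps, Python scripts to look and compute and a tool call to move; the robot and the scene stay as the last step left them, time stands still between calls to the robot, and variables do not carry over. Pictures are saved under pics/ and viewed, at most 10 in all, crops included, and the job is handed in when it is done.

```bash
mkdir -p pics
```

Create h.py:
```python
import numpy as np, cv2
from rig import readout, cams, order, ctrl
from scipy.spatial.transform import Rotation as R
def rot(a):
    a=np.array(a,float)
    return a if a.shape==(3,3) else R.from_quat(a[[1,2,3,0]]).as_matrix()
def ray(c,uv):
    k=cams.calibration(c); d=np.array([(uv[0]-k['cx'])/k['fx'],(uv[1]-k['cy'])/k['fy'],1.])
    return np.array(k['position'],float),rot(k['attitude'])@d
def at_z(c,uv,z):
    p,d=ray(c,uv); return p+d*(z-p[2])/d[2]
def cloud(c,depth,mask=None):
    k=cams.calibration(c); v,u=np.nonzero((depth>0)&(mask if mask is not None else True))
    z=depth[v,u]; P=np.c_[(u-k['cx'])/k['fx']*z,(v-k['cy'])/k['fy']*z,z]
    return P@rot(k['attitude']).T+np.array(k['position'])
```

Run:
```python
from h import *
print({k:(np.round(v,3) if not isinstance(v,dict) else v) for k,v in readout.sense().items()})
ims=[]
for c in ['top','scene']:
    im,d=cams.capture(c); np.savez(f'pics/{c}.npz',im=im,d=d)
    cv2.imwrite(f'pics/{c}0.png',im[:,:,::-1]); print(c,cams.calibration(c))
    for t in ['jar_a','vial','beaker','handle','lightbox','weight']:
        for r in cams.trace(t,c):
            P=cloud(c,d,r['pixels']); 
            print(t,round(r['p'],2),np.round(r['bbox']),'med',np.round(np.median(P,0)) if len(P) else None, 'zmax',np.round(np.percentile(P[:,2],95)) if len(P) else None)
    for t in ['strip','jar_a','handle_top','mark','lightbox']:
        for r in cams.spot_point(t,c):
            z=dict(strip=45,handle_top=85,mark=42).get(t,0)
            print('pt',t,round(r['p'],2),np.round(r['uv'],1),np.round(at_z(c,r['uv'],z),1))
```

```text
{'time_s': np.float64(0.0), 'joints': array([ 0.994,  0.313,  1.498,  0.   ,  1.331, -0.223]), 'dq': array([ 0.001,  0.002,  0.   , -0.001, -0.002,  0.003]), 'tau': array([ 1.0000e-03, -4.1226e+01, -2.5974e+01, -0.0000e+00,  4.0000e-03,
        0.0000e+00]), 'eef_pos': array([181.797, 492.34 , 303.332]), 'ee_rot': array([-0.   ,  0.176,  0.984, -0.001]), 'force': array([ 0.24 ,  0.053, -0.269]), 'wrist_torque': array([ 0.055, -0.004, -0.046]), 'grip_force': np.float64(0.0), 'grip_width': np.float64(1.002)}
top {'fx': 538.5638921178667, 'fy': 538.5638921178667, 'cx': 282.11315582321555, 'cy': 203.8808402208117, 'position': array([ 341.4537371 ,  -13.47638332, 1549.05888127]), 'attitude': array([-0.0336619 ,  0.70708634, -0.70574404,  0.02865524])}
jar_a 0.89 [254. 146. 272. 169.] med [600.  52. 104.] zmax 109.0
jar_a 0.85 [204. 222. 219. 237.] med [406. 198.  59.] zmax 65.0
jar_a 0.75 [203. 263. 226. 282.] med [288. 187.  60.] zmax 66.0
jar_a 0.7 [397. 214. 415. 230.] med [ 424. -343.   59.] zmax 65.0
jar_a 0.53 [234. 242. 249. 258.] med [340. 114.  60.] zmax 66.0
jar_a 0.52 [170. 258
[... 1910 characters left out ...]
ht 0.57 [379. 268. 390. 284.] med [566. 312.  22.] zmax 38.0
pt strip 0.87 [288.9 258.1] [613.5  67.   45. ]
pt jar_a 0.92 [335.3 223.3] [354.3 122.6   0. ]
pt jar_a 0.84 [288.5 259.8] [567.5  48.9   0. ]
pt jar_a 0.74 [354.5 239.3] [415.  196.8   0. ]
pt jar_a 0.69 [308.8 224.1] [384.5  48.2   0. ]
pt jar_a 0.66 [362.9 215.7] [286.5 191.7   0. ]
pt jar_a 0.63 [186.4 208.8] [ 430.3 -346.8    0. ]
pt jar_a 0.62 [391.5 227.1] [318.9 285.9  -0. ]
pt handle_top 0.6 [309.6 224.8] [504.7  88.4  85. ]
pt handle_top 0.57 [384.7 283.2] [675.7 327.5  85. ]
pt mark 0.47 [298.3 221.2] [438.5  33.1  42. ]
pt lightbox 0.9 [289.6 271.8] [614.7  69.1   0. ]
pt lightbox 0.16 [286.8 259.6] [568.2  44.2  -0. ]
```

Run:
```python
from h import *
im=np.load('pics/top.npz')['im']
cv2.imwrite('pics/t1.png',cv2.resize(im[110:300,140:430,::-1],None,fx=2.75,fy=2.75,interpolation=cv2.INTER_CUBIC))
# lid-top centres by depth from top
d=np.load('pics/top.npz')['d']
for r in cams.trace('jar_a','top'):
    print(np.round(r['bbox']))
for t in ['jar_a','strip']: pass
P=cloud('top',d); s=P[(abs(P[:,2]-45)<6)&(P[:,0]>500)&(P[:,0]<720)&(abs(P[:,1]-70)<190)]
print(cv2.minAreaRect(s[:,:2].astype(np.float32)),len(s))
```

```text
[254. 146. 272. 169.]
[204. 222. 219. 237.]
[203. 263. 226. 282.]
[397. 214. 415. 230.]
[234. 242. 249. 258.]
[170. 258. 194. 281.]
((609.8238525390625, 70.2234878540039), (325.4560241699219, 110.93292236328125), 82.11318969726562) 3721
```

View pics/t1.png

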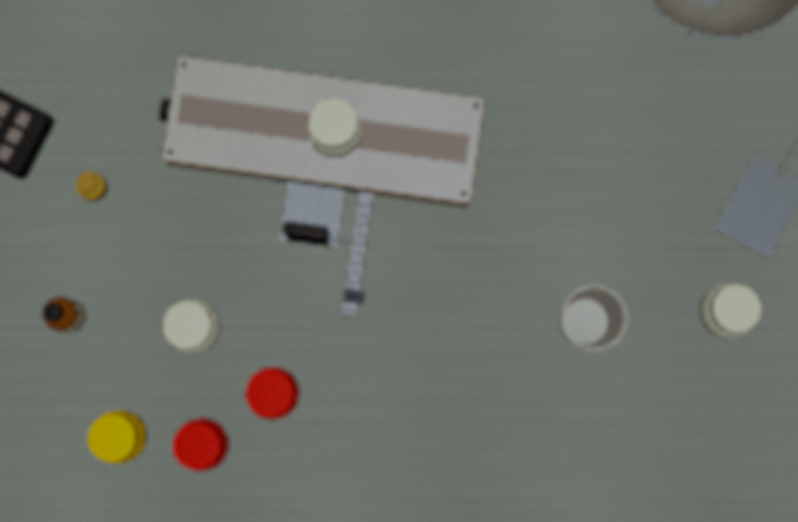

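Add to h.py:
```python
def go(p,yaw=None):
    s=readout.sense(); M=rot(s['ee_rot']); 
    out=M.T@(np.array(p,float)-s['eef_pos'])
    rv=np.zeros(3)
    if yaw is not None:
        y=np.array([np.cos(yaw),np.sin(yaw),0]); z=np.array([0,0,-1.]); T=np.c_[np.cross(y,z),y,z]
        rv=R.from_matrix(M.T@T).as_rotvec()
    print('t',round(float(s['time_s']),2),'tcp',np.round(s['eef_pos'],1),'D',np.round(out,1),'rv',np.round(rv,3),'n',round(np.linalg.norm(out)/50,1))
def lid(c,p,z):
    # re-project mask centroid-ish (bbox centre) of lid pixels to height z
    return at_z(c,p,z)
```

Run:
```python
from h import *
im=np.load('pics/top.npz')['im'];d=np.load('pics/top.npz')['d']
for n,(u,v),z in [('a',(261,156),105),('b',(209,228),60),('c',(407,222),60)]:
    w=im[v-18:v+18,u-18:u+18].astype(int); m=(w.min(2)>150)
    ys,xs=np.nonzero(m); 
    # light lid: fit circle via minEnclosing of brightest comp
    k,l,st,ce=cv2.connectedComponentsWithStats(m.astype(np.uint8))
    for i in range(1,k):
        if st[i,4]>60: print(n,st[i],np.round(at_z('top',ce[i]+[u-18,v-18],z),1))
go([403,198,250],np.deg2rad(-7.9))
```

```text
a [ 10   8  16  16 206] [606.2  55.4 105. ]
b [  9  11  16  15 186] [406.2 204.1  60. ]
c [ 11  11  16  15 181] [ 424.  -349.2   60. ]
t 1.25 tcp [181.9 492.5 303.9] D [-309.4 -199.7   53.9] rv [-0.    -0.     1.355] n 7.4
```

The manual's scale: shifts go in shares of 1000 mm and turns go in shares of 2 rad. Converting my numbers, -309.4 mm / 1000 = -0.3094, -199.7 mm / 1000 = -0.1997, 1.355 rad / 2 = 0.6775.

advance(ticks=[{"trans": [-0.3094, -0.1997, 0.054], "rot": [0, 0, 0.6775]}, {"trans": [-0.3094, -0.1997, 0.054], "rot": [0, 0, 0.6775]}, {"trans": [-0.3094, -0.1997, 0.054], "rot": [0, 0, 0.6775]}, {"trans": [-0.3094, -0.1997, 0.054], "rot": [0, 0, 0.6775]}, {"trans": [-0.3094, -0.1997, 0.054], "rot": [0, 0, 0.6775]}, {"trans": [-0.3094, -0.1997, 0.054], "rot": [0, 0, 0.6775]}, {"trans": [-0.3094, -0.1997, 0.054], "rot": [0, 0, 0.6775]}, {"trans": [-0.3094, -0.1997, 0.054], "rot": [0, 0, 0.6775]}], jaw=1.0, squeeze=40)

```text
time_s: 2.05
eef_pos: [404.6, 195.1, 249.5]
ee_rot: [0.0, 0.704, 0.71, -0.0]
force: [-0.1, 0.9, 0.9]
grip_width: 1.001
grip_force: 0.0
```

advance(ticks=[{"rot": [0, 0, 0.0775]}, {"rot": [0, 0, 0.0775]}, {"rot": [0, 0, 0.0775]}])

```text
time_s: 2.35
eef_pos: [402.8, 198.2, 250.0]
ee_rot: [0.0, 0.753, 0.658, 0.0]
force: [-1.0, 0.3, 0.4]
grip_width: 0.996
grip_force: 0.0
```

Run:
```python
from h import *
s=readout.sense(); print(s['eef_pos'],s['ee_rot'],ctrl.tip_extent)
im,d=cams.capture('wrist'); cv2.imwrite('pics/w1.png',im[:,:,::-1]); print(cams.calibration('wrist'))
for r in cams.trace('jar_b','wrist'):
    P=cloud('wrist',d,r['pixels']); P=P[P[:,2]>54]; print(r['p'],r['bbox'],len(P)and(np.round((P.min(0)+P.max(0))/2,1),P[:,2].max()))
for r in cams.spot_point('jar_b','wrist'): print(r['uv'],r['p'],np.round(at_z('wrist',r['uv'],0),1))
go([405,202,250],np.deg2rad(-7.9))
```

```text
[402.81348647 198.16538558 249.96861333] [7.23975843e-06 7.52802590e-01 6.58246350e-01 5.23140454e-05] 72.6
{'fx': 315.779250167709, 'fy': 315.779250167709, 'cx': 285.03502907702585, 'cy': 206.64917505118905, 'position': array([413.16689861, 277.26852111, 321.1592867 ]), 'attitude': array([ 0.15661412,  0.98538133, -0.06620932, -0.01058171])}
0.95 [131.2, 178.5, 202.6, 246.4] (array([288.1, 193.2,  58.7]), np.float64(63.31247969373055))
0.71 [478.9, 285.4, 560.0, 367.8] (array([549.9, 118.1, 150.9]), np.float64(247.86784358736912))
0.66 [262.4, 150.1, 316.8, 223.4] (array([408.4, 203.8,  58.7]), np.float64(63.39004498943905))
0.62 [112.4, 89.2, 190.3, 153.8] (array([295.9, 277.7,  58.8]), np.float64(63.592286083124975))
0.58 [205.4, 237.6, 263.4, 309.7] (array([340.7, 120.8,  58.6]), np.float64(63.11754587102621))
[178.1, 201.3] 0.98 [287.1 194.8   0. ]
[500.5, 303.6] 0.91 [636.5  18.9   0. ]
[167.4, 118.8] 0.77 [297.  278.9   0. ]
[290.9, 178.8] 0.72 [409.2 202.9   0. ]
[237.6, 256.6] 0.65 [338.1 122.    0. ]
t 2.5 tcp [402.7 198.4 250. ] D [3.9 1.8 0. ] rv [ 0.    -0.     0.003] n 0.1
```

View pics/w1.png

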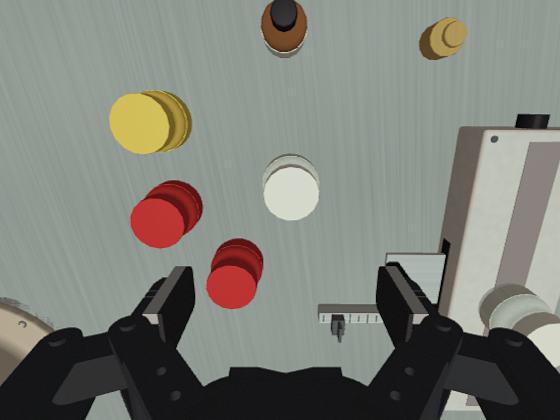

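Converted, 142 mm / 1000 = 0.142, 5.7 mm / 1000 = 0.0057, 0.003 rad / 2 = 0.0015.

advance(ticks=[{"trans": [0.0057, 0.004, 0.045], "rot": [0, 0, 0.0015]}, {"trans": [0.0057, 0.004, 0.09], "rot": [0, 0, 0.0015]}, {"trans": [0.0057, 0.004, 0.125], "rot": [0, 0, 0.0015]}, {"trans": [0.0057, 0.004, 0.142], "rot": [0, 0, 0.0015]}, {"trans": [0.0057, 0.004, 0.142], "rot": [0, 0, 0.0015]}])

```text
time_s: 3.0
eef_pos: [406.6, 203.2, 106.1]
ee_rot: [-0.001, 0.754, 0.656, -0.002]
force: [0.1, 0.1, 0.6]
grip_width: 1.001
grip_force: 0.0
```

advance(ticks=[{}, {}, {}, {}, {}, {}], jaw=0.0, squeeze=40)

```text
time_s: 3.6
eef_pos: [408.3, 203.2, 109.3]
ee_rot: [0.001, 0.755, 0.656, 0.001]
force: [-0.6, -0.2, 6.9]
grip_width: 0.549
grip_force: 40.0
```

Converted, 216 mm / 1000 = 0.216, -192 mm / 1000 = -0.192.

advance(ticks=[{"trans": [0, 0, -0.02]}, {"trans": [0, 0, -0.06]}, {"trans": [0, 0, -0.11]}, {"trans": [-0.01, 0.04, -0.14]}, {"trans": [-0.021, 0.09, -0.16]}, {"trans": [-0.032, 0.138, -0.18]}, {"trans": [-0.043, 0.186, -0.192]}, {"trans": [-0.049, 0.216, -0.192]}])

```text
time_s: 4.4
eef_pos: [616.6, 123.0, 302.4]
ee_rot: [0.001, 0.755, 0.655, 0.001]
force: [-0.2, 0.7, -1.6]
grip_width: 0.545
grip_force: 42.1
```

advance(ticks=[{}, {}])

```text
time_s: 4.6
eef_pos: [614.6, 124.0, 299.6]
ee_rot: [-0.0, 0.755, 0.655, -0.0]
force: [-1.1, 0.3, -2.2]
grip_width: 0.552
grip_force: 42.2
```

Run:
```python
from h import *
s=readout.sense(); print(s['eef_pos'],s['grip_width'],s['force'])
im,d=cams.capture('wrist'); cv2.imwrite('pics/w2.png',im[:,:,::-1]); np.savez('pics/w2.npz',im=im,d=d)
for r in cams.trace('jar_a','wrist'):
    P=cloud('wrist',d,r['pixels']); P=P[(P[:,2]>98)&(P[:,2]<112)]; print(r['p'],r['bbox'],len(P)and(np.round((P.min(0)+P.max(0))/2,1),P[:,2].max()))
for t,z in [('jar_a',45),('strip',45),('mark',42),('handle_top',85)]:
  for r in cams.spot_point(t,'wrist'): print(t,r['uv'],r['p'],np.round(at_z('wrist',r['uv'],z),1))
P=cloud('wrist',d); s=P[(abs(P[:,2]-46)<6)&(P[:,0]>500)&(P[:,0]<720)&(abs(P[:,1]-70)<190)]
print(cv2.minAreaRect(s[:,:2].astype(np.float32)),len(s),np.median(s[:,2]))
```

```text
[614.64111831 123.95897124 299.57947775] 0.5515912767403692 [-1.14900755  0.34630475 -2.16908585]
0.95 [232.8, 200.5, 340.0, 338.4] 0
0.83 [0.0, 135.6, 20.8, 179.2] 0
0.57 [3.8, 187.4, 87.6, 248.6] 0
jar_a [283.6, 241.4] 0.76 [602.4  57.7  45. ]
jar_a [68.1, 205.5] 0.75 [376.5 132.6  45. ]
jar_a [179.6, 250.2] 0.68 [483.5  63.4  45. ]
mark [150.2, 278.1] 0.81 [439.1  31.4  42. ]
handle_top [182.3, 252.0] 0.82 [503.4  78.2  85. ]
((581.7813110351562, 73.29523468017578), (318.9598388671875, 169.43576049804688), 82.00922393798828) 15887 46.915002051215595
```

View pics/w2.png

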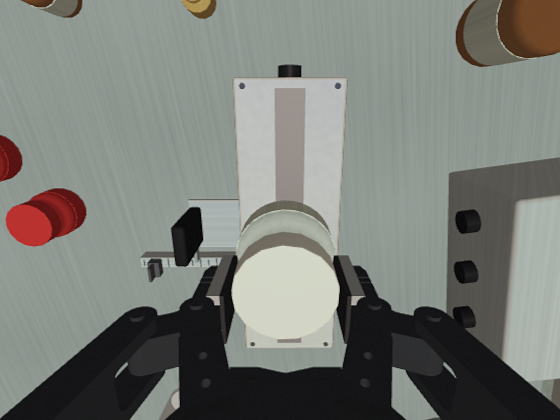

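Run:
```python
from h import *
z=np.load('pics/w2.npz'); im=z['im'].astype(int)
def pts(c,l,zz): return np.array([at_z(c,p,zz)[:2] for p in l])
for v in [100,120,150,180]:
    row=im[v,225:360].mean(1); g=np.diff(row); e=[]
    up=np.argmax(g); L=[i for i in np.argsort(-abs(g))[:6]]
    print(v,sorted((int(i)+225,int(g[i])) for i in L))
print('corners',np.round(pts('wrist',[(234,80),(347,78),(245,348),(330,348)],45),1))
print('strip edge far',np.round(pts('wrist',[(275,88),(305,88),(277,180),(303,180),(289,343)],45),1))
im=np.load('pics/top.npz')['im']
# top strip mask
sub=im[125:190,190:320].astype(int); m=((sub[:,:,0]-sub[:,:,2])>8)&(sub.mean(2)<150)&(sub.mean(2)>85)
m=cv2.morphologyEx(m.astype(np.uint8),cv2.MORPH_OPEN,np.ones((3,3)))
ys,xs=np.nonzero(m); Q=pts('top',np.c_[xs+190,ys+125],45).astype(np.float32); print('top strip',cv2.minAreaRect(Q),len(Q))
```

```text
100 [(234, 30), (273, -17), (274, -30), (304, 23), (344, -22), (345, -28)]
120 [(234, 16), (235, 30), (274, -25), (304, 22), (343, -23), (344, -22)]
150 [(236, 20), (274, -24), (303, 26), (304, 20), (341, -25), (342, -20)]
180 [(238, 30), (274, -18), (275, -34), (302, 14), (303, 26), (340, -17)]
corners [[579.5 231.9]
 [687.3 218.4]
 [533.1 -82.2]
 [640.3 -97.4]]
strip edge far [[617.5 219.2]
 [646.3 215.1]
 [605.9 128.7]
 [633.1 124.8]
 [589.6 -82.4]]
top strip ((603.3438110351562, 69.9140853881836), (297.8646545410156, 40.167869567871094), 81.73167419433594) 945
```

Run:
```python
from h import *
go([617.5,119,155.5],np.deg2rad(-8.3))
```

```text
t 4.9 tcp [614.1 124.7 300.4] D [ -5.2   4.1 144.9] rv [ 0.    -0.     0.005] n 2.9
```

Converted, 145 mm / 1000 = 0.145, 140 mm / 1000 = 0.14, 0.005 rad / 2 = 0.0025.

advance(ticks=[{"trans": [-0.0052, 0.004, 0.04], "rot": [0, 0, 0.0025]}, {"trans": [-0.0052, 0.004, 0.08], "rot": [0, 0, 0.0025]}, {"trans": [-0.0052, 0.004, 0.115], "rot": [0, 0, 0.0025]}, {"trans": [-0.0052, 0.004, 0.132], "rot": [0, 0, 0.0025]}, {"trans": [-0.0052, 0.004, 0.14], "rot": [0, 0, 0.0025]}, {"trans": [-0.0052, 0.004, 0.145], "rot": [0, 0, 0.0025]}, {"trans": [-0.0052, 0.004, 0.145], "rot": [0, 0, 0.0025]}, {"trans": [-0.0052, 0.004, 0.145], "rot": [0, 0, 0.0025]}])

```text
time_s: 5.7
eef_pos: [618.3, 118.5, 156.1]
ee_rot: [0.001, 0.757, 0.654, 0.001]
force: [0.1, -0.0, -0.8]
grip_width: 0.549
grip_force: 42.3
```

advance(ticks=[{"trans": [0, 0, 0.0007]}, {"trans": [0, 0, 0.0007]}, {"trans": [0, 0, 0.0007]}])

```text
time_s: 6.0
eef_pos: [618.0, 118.4, 154.5]
ee_rot: [0.0, 0.757, 0.654, 0.0]
force: [0.2, -0.7, -1.4]
grip_width: 0.547
grip_force: 42.3
```

Not yet in contact; lower a bit more, then release.

Converted, 2.2 mm / 1000 = 0.0022, 1.6 mm / 1000 = 0.0016.

advance(ticks=[{"trans": [0, 0, 0.0008]}, {"trans": [0, 0, 0.0016]}, {"trans": [0, 0, 0.0022]}, {"trans": [0, 0, 0.0022]}])

```text
time_s: 6.4
eef_pos: [618.1, 118.5, 154.2]
ee_rot: [0.001, 0.757, 0.654, 0.0]
force: [-5.2, -0.9, 14.6]
grip_width: 0.553
grip_force: 43.8
```

Converted, -1.5 mm / 1000 = -0.0015.

advance(ticks=[{"trans": [0, 0, -0.0015]}, {"trans": [0, 0, -0.0015]}, {"trans": [0, 0, -0.0015]}, {"trans": [0, 0, -0.0015]}, {"trans": [0, 0, -0.0015]}], jaw=1.0)

```text
time_s: 6.9
eef_pos: [617.9, 118.5, 153.3]
ee_rot: [-0.0, 0.757, 0.654, -0.0]
force: [0.0, -0.6, 0.0]
grip_width: 1.0
grip_force: 0.0
```

advance(ticks=[{"trans": [0, 0, -0.02]}, {"trans": [0, 0, -0.06]}, {"trans": [0, 0, -0.105]}, {"trans": [0, 0, -0.14]}, {"trans": [0, 0, -0.15]}, {"trans": [0, 0, -0.15]}])

```text
time_s: 7.5
eef_pos: [618.1, 118.5, 304.6]
ee_rot: [0.001, 0.757, 0.654, 0.001]
force: [-0.2, 0.1, -0.6]
grip_width: 0.996
grip_force: 0.0
```

Run:
```python
from h import *
im,d=cams.capture('wrist'); cv2.imwrite('pics/w3.png',im[:,:,::-1]); np.savez('pics/w3.npz',im=im,d=d)
for r in cams.trace('jar_a','wrist'):
    P=cloud('wrist',d,r['pixels']); P=P[(P[:,2]>98)&(P[:,2]<114)]; print(r['p'],r['bbox'],len(P)and(np.round((P.min(0)+P.max(0))/2,1),P[:,2].max()))
for t,z in [('jar_a',45),('strip',45),('mark',42),('handle_top',85)]:
  for r in cams.spot_point(t,'wrist'): print(t,r['uv'],r['p'],np.round(at_z('wrist',r['uv'],z),1))
g=cv2.cvtColor(im,cv2.COLOR_RGB2GRAY)
go([424,-348,300],np.deg2rad(-8.3))
```

```text
0.96 [259.7, 222.6, 313.7, 283.4] (array([606.3,  65.3, 101.7]), np.float64(105.40883125023231))
0.89 [0.1, 133.1, 19.3, 176.3] 0
0.84 [258.5, 154.7, 310.2, 226.5] (array([617. , 118.8, 101.7]), np.float64(105.39945073436206))
0.56 [0.4, 185.0, 84.4, 241.9] 0
jar_a [281.0, 238.7] 0.93 [602.3  54.6  45. ]
jar_a [285.1, 181.8] 0.76 [616.5 119.1  45. ]
jar_a [60.9, 204.7] 0.74 [370.6 129.2  45. ]
strip [149.3, 271.7] 0.48 [443.3  35.2  45. ]
handle_top [176.0, 245.5] 0.82 [500.8  79.6  85. ]
t 7.8 tcp [617.8 118.4 302.1] D [-489.7 -123.8    2.5] rv [-0.002  0.    -0.001] n 10.1
```

View pics/w3.png

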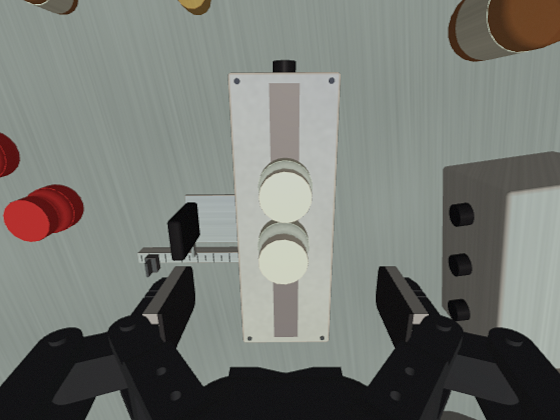

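Run:
```python
from h import *
for n,uv,z in [('b',(285.5,197),105),('a',(283,259),105),('c1',(229,73),45),('c2',(340,73),45),('c3',(244,342),45),('c4',(330,342),45)]: print(n,np.round(at_z('wrist',uv,z),1))
```

```text
b [617.5 119.5 105. ]
a [606.3  59.5 105. ]
c1 [579.3 232.8  45. ]
c2 [684.7 217.2  45. ]
c3 [534.7 -80.2  45. ]
c4 [642.9 -95.9  45. ]
```

advance(ticks=[{"trans": [-0.49, -0.124, 0.002]}, {"trans": [-0.49, -0.124, 0.002]}, {"trans": [-0.49, -0.124, 0.002]}, {"trans": [-0.49, -0.124, 0.002]}, {"trans": [-0.49, -0.124, 0.002]}, {"trans": [-0.49, -0.124, 0.002]}, {"trans": [-0.49, -0.124, 0.002]}, {"trans": [-0.49, -0.124, 0.002]}])

```text
time_s: 8.6
eef_pos: [463.2, -252.5, 301.5]
ee_rot: [-0.0, 0.757, 0.654, -0.0]
force: [0.5, -1.0, -1.4]
grip_width: 1.0
grip_force: 0.0
```

Run:
```python
from h import *
go([424,-348,250],np.deg2rad(-8.3))
```

```text
t 8.6 tcp [ 463.2 -252.5  301.5] D [-100.2  -24.9   51.5] rv [-0.001 -0.    -0.001] n 2.3
```

Converted, -100 mm / 1000 = -0.1, 51 mm / 1000 = 0.051.

advance(ticks=[{"trans": [-0.1, -0.025, 0.051]}, {"trans": [-0.1, -0.025, 0.051]}, {"trans": [-0.1, -0.025, 0.051]}, {"trans": [-0.1, -0.025, 0.051]}, {"trans": [-0.1, -0.025, 0.051]}])

```text
time_s: 9.1
eef_pos: [425.7, -345.4, 251.3]
ee_rot: [0.0, 0.757, 0.654, 0.0]
force: [-0.1, -0.6, -0.2]
grip_width: 0.999
grip_force: 0.0
```

Run:
```python
from h import *
im,d=cams.capture('wrist'); cv2.imwrite('pics/w4.png',im[:,:,::-1])
for r in cams.trace('jar_c','wrist'):
    P=cloud('wrist',d,r['pixels']); P=P[P[:,2]>54]; print(r['p'],r['bbox'],len(P)and(np.round((P.min(0)+P.max(0))/2,1),P[:,2].max()))
for r in cams.spot_point('jar_c','wrist'): print(r['uv'],r['p'],np.round(at_z('wrist',r['uv'],0),1))
go([424,-348,108],np.deg2rad(-8.3))
```

```text
0.83 [258.5, 164.6, 316.0, 230.1] (array([ 427.2, -349.1,   58.8]), np.float64(63.45317943536128))
0.51 [189.9, 1.6, 289.5, 67.8] (array([ 415.8, -211.6,   68.8]), np.float64(83.50382551838626))
[284.2, 187.4] 0.84 [ 424.5 -349.4    0. ]
[248.0, 36.1] 0.53 [ 412.4 -203.5    0. ]
t 9.25 tcp [ 426.  -345.   251.8] D [ -3.1  -1.7 143.8] rv [0.001 0.001 0.001] n 2.9
```

View pics/w4.png

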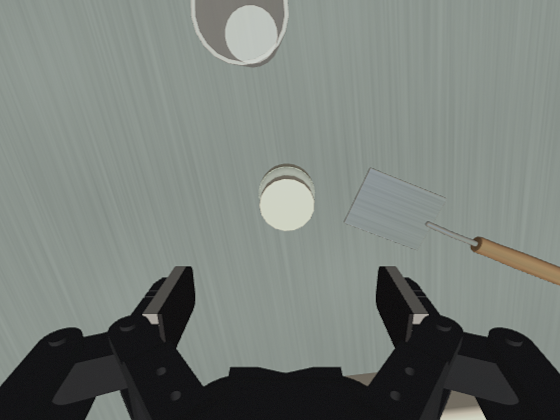

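Converted, 143 mm / 1000 = 0.143, 125 mm / 1000 = 0.125.

advance(ticks=[{"trans": [-0.004, 0.0009, 0.045]}, {"trans": [-0.004, 0.0009, 0.09]}, {"trans": [-0.004, 0.0009, 0.125]}, {"trans": [-0.004, 0.0009, 0.143]}, {"trans": [-0.004, 0.0009, 0.143]}])

```text
time_s: 9.75
eef_pos: [425.4, -348.8, 106.2]
ee_rot: [-0.002, 0.756, 0.654, 0.0]
force: [-0.9, -0.1, -0.3]
grip_width: 1.001
grip_force: 0.0
```

advance(ticks=[{}, {}, {}, {}, {}, {}], jaw=0.0, squeeze=40)

```text
time_s: 10.35
eef_pos: [426.0, -350.7, 109.6]
ee_rot: [0.001, 0.757, 0.654, 0.0]
force: [-0.2, 1.5, 6.4]
grip_width: 0.552
grip_force: 40.4
```

advance(ticks=[{"trans": [0, 0, -0.02]}, {"trans": [0, 0, -0.06]}, {"trans": [0, 0, -0.11]}, {"trans": [0, 0, -0.155]}, {"trans": [0, 0, -0.19]}, {"trans": [0, 0, -0.19]}])

```text
time_s: 10.95
eef_pos: [426.1, -350.9, 303.7]
ee_rot: [0.005, 0.757, 0.654, -0.0]
force: [1.0, -0.2, -1.9]
grip_width: 0.549
grip_force: 42.0
```

Run:
```python
from h import *
go([598.5,-6.5,300],np.deg2rad(-8.3))
```

```text
t 10.95 tcp [ 426.1 -350.9  303.7] D [365.8 120.5   2. ] rv [ 0.008  0.007 -0.001] n 7.7
```

Converted, 364 mm / 1000 = 0.364, 328 mm / 1000 = 0.328.

advance(ticks=[{"trans": [0.04, 0.013, 0.002]}, {"trans": [0.088, 0.029, 0.002]}, {"trans": [0.136, 0.045, 0.002]}, {"trans": [0.184, 0.061, 0.002]}, {"trans": [0.232, 0.077, 0.002]}, {"trans": [0.28, 0.093, 0.002]}, {"trans": [0.328, 0.108, 0.002]}, {"trans": [0.364, 0.12, 0.002]}])

```text
time_s: 11.75
eef_pos: [597.5, -4.9, 295.3]
ee_rot: [-0.0, 0.756, 0.654, -0.0]
force: [0.5, -0.6, -0.3]
grip_width: 0.546
grip_force: 41.9
```

advance(ticks=[{}, {}, {}])

```text
time_s: 12.05
eef_pos: [596.7, -8.4, 295.6]
ee_rot: [-0.0, 0.757, 0.653, -0.0]
force: [-0.2, 0.0, -1.8]
grip_width: 0.55
grip_force: 41.9
```

Run:
```python
from h import *
im,d=cams.capture('wrist'); cv2.imwrite('pics/w5.png',im[:,:,::-1])
for t in ['handle','jar_a']:
  for r in cams.trace(t,'wrist'):
    print(t,r['p'],r['bbox'])
for r in cams.spot_point('jar_a','wrist'): print(r['uv'],r['p'],np.round(at_z('wrist',r['uv'],45),1))
go([598.5,-6.5,155],np.deg2rad(-8.3))
```

```text
handle 0.8 [148.4, 75.3, 235.1, 148.7]
jar_a 0.93 [230.5, 196.8, 341.8, 335.2]
jar_a 0.9 [257.1, 0.1, 319.1, 80.9]
jar_a 0.86 [258.4, 93.0, 322.4, 151.2]
jar_a 0.69 [0.0, 65.9, 62.0, 122.2]
[288.2, 121.7] 0.97 [608.9  53.   45. ]
[289.3, 47.6] 0.82 [619.5 118.2  45. ]
[286.4, 239.7] 0.71 [588.6 -72.1  45. ]
[33.0, 93.9] 0.61 [370.  114.8  45. ]
t 12.25 tcp [596.9  -8.6 296. ] D [  2.3   1.3 141. ] rv [ 0.     0.    -0.003] n 2.8
```

View pics/w5.png

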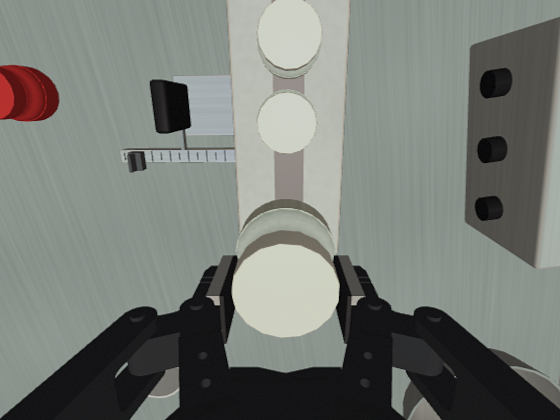

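Converted, 141 mm / 1000 = 0.141, 1.4 mm / 1000 = 0.0014, -0.003 rad / 2 = -0.0015.

advance(ticks=[{"trans": [-0.001, 0.0014, 0.04], "rot": [0, 0, -0.0015]}, {"trans": [-0.001, 0.0014, 0.08], "rot": [0, 0, -0.0015]}, {"trans": [-0.001, 0.0014, 0.112], "rot": [0, 0, -0.0015]}, {"trans": [-0.001, 0.0014, 0.13], "rot": [0, 0, -0.0015]}, {"trans": [-0.001, 0.0014, 0.137], "rot": [0, 0, -0.0015]}, {"trans": [-0.001, 0.0014, 0.14], "rot": [0, 0, -0.0015]}, {"trans": [-0.001, 0.0014, 0.141], "rot": [0, 0, -0.0015]}, {"trans": [-0.001, 0.0014, 0.141], "rot": [0, 0, -0.0015]}])

```text
time_s: 13.05
eef_pos: [598.7, -9.0, 156.0]
ee_rot: [0.001, 0.756, 0.655, 0.001]
force: [0.7, 0.2, -0.9]
grip_width: 0.551
grip_force: 42.0
```

advance(ticks=[{"trans": [0, 0, 0.0008]}, {"trans": [0, 0, 0.0016]}, {"trans": [0, 0, 0.002]}, {"trans": [0, 0, 0.002]}])

```text
time_s: 13.45
eef_pos: [598.7, -8.8, 154.7]
ee_rot: [0.001, 0.756, 0.655, 0.001]
force: [-3.1, 0.7, 8.6]
grip_width: 0.55
grip_force: 43.0
```

Contact. Release and rise, then look from a spot where handle, mark and jars all show.

Converted, -0.5 mm / 1000 = -0.0005.

advance(ticks=[{"trans": [0, 0, -0.0005]}, {"trans": [0, 0, -0.0005]}, {"trans": [0, 0, -0.0005]}, {"trans": [0, 0, -0.0005]}, {"trans": [0, 0, -0.0005]}], jaw=1.0)

```text
time_s: 13.95
eef_pos: [598.3, -8.8, 153.3]
ee_rot: [-0.0, 0.756, 0.655, -0.0]
force: [-0.7, 0.7, 0.2]
grip_width: 1.004
grip_force: 0.0
```

advance(ticks=[{"trans": [0, 0, -0.02]}, {"trans": [0, 0, -0.06]}, {"trans": [0, 0, -0.105]}, {"trans": [0, 0, -0.14]}, {"trans": [0.02, -0.045, -0.145]}, {"trans": [0.02, -0.093, -0.145]}, {"trans": [0.02, -0.12, -0.145]}, {"trans": [0.02, -0.12, -0.145]}])

```text
time_s: 14.75
eef_pos: [480.2, 28.8, 299.0]
ee_rot: [0.0, 0.756, 0.655, 0.0]
force: [1.2, 0.1, 0.2]
grip_width: 1.002
grip_force: 0.0
```

Run:
```python
from h import *
for i in range(1):
    im,d=cams.capture('wrist'); cv2.imwrite('pics/w6.png',im[:,:,::-1]); np.savez('pics/w6.npz',im=im,d=d)
print(readout.sense()['eef_pos'])
for t,z in [('jar_a',45),('strip',45),('mark',42),('handle_top',85),('handle',0)]:
  for r in cams.spot_point(t,'wrist'): print(t,np.round(r['uv'],1),round(r['p'],2),np.round(at_z('wrist',r['uv'],z),1))
for r in cams.trace('handle','wrist'):
    P=cloud('wrist',d,r['pixels']); P=P[(P[:,2]>78)&(P[:,2]<95)]; print(r['p'],r['bbox'],cv2.minAreaRect(P[:,:2].astype(np.float32)))
k=cams.calibration('wrist'); print(k['position'],k['attitude'])
```

```text
[481.79809214  28.33524792 299.05601183]
jar_a [404.6 140.6] 0.76 [609.   54.2  45. ]
jar_a [397.7 202.1] 0.71 [599.8 -10.4  45. ]
jar_a [149.3 110.2] 0.67 [361.  119.9  45. ]
jar_a [416.8  73.8] 0.63 [622.1 115.6  45. ]
jar_a [82.2 48.6] 0.58 [314.3 182.   45. ]
strip [411.9 129.6] 0.81 [616.7  64.   45. ]
mark [250.  178.3] 0.65 [446.9  37.5  42. ]
mark [416.6  73.6] 0.55 [623.3 115.7  42. ]
handle_top [304.3 133.6] 0.95 [507.5  79.4  85. ]
handle [295.8 124.1] 0.78 [503.1  83.1   0. ]
handle [263.6 341.1] 0.24 [ 417.6 -208.1    0. ]
0.7 [291.9, 95.6, 350.2, 165.1] ((505.2984924316406, 82.11104583740234), (43.38640213012695, 13.558989524841309), 82.22831726074219)
[494.27441813 106.70542898 369.20587974] [ 0.15657685  0.98505037 -0.07087426 -0.01167449]
```

View pics/w6.png

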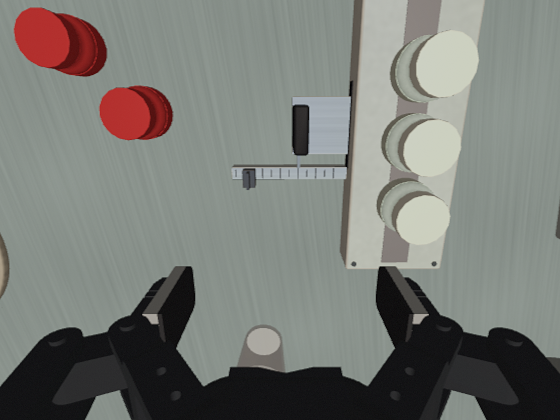

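Run:
```python
from h import *
im=np.load('pics/w6.npz')['im']
cv2.imwrite('pics/w6c.png',cv2.resize(im[90:195,225:355,::-1],None,fx=6,fy=5.7,interpolation=cv2.INTER_CUBIC))
```

```text
(no output)
```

View pics/w6c.png

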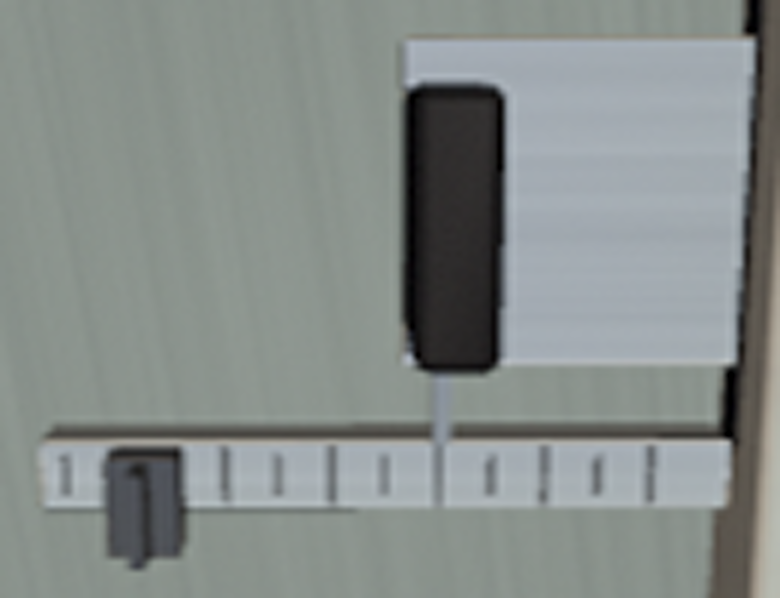

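Run:
```python
from h import *
ux=np.array([.9895,-.1444]);c=np.array([610.3,68.2]);uy=np.array([.1444,.9895])
f=lambda x,y:(225+x/6,90+y/5.7)
for n,p,z in [('fin',(138,480),42),('fin2',(138,550),42),('ptr',(440,410),35),('handletop',(458,228),85),('tick1',(226,475),18),('tick2',(651,475),18)]:
    q=at_z('wrist',f(*p),z)[:2]; print(n,np.round(q,1),'box',np.round([(q-c)@ux,(q-c)@uy],1))
go([502,83.5,250],np.deg2rad(-8.3))
```

```text
fin [445.2  42.3] box [-159.6  -49.5]
fin2 [442.8  29.2] box [-160.1  -62.8]
ptr [499.6  46.4] box [-106.4  -37.6]
handletop [505.   82.9] box [-106.3   -0.6]
tick1 [458.2  36.2] box [-145.9  -53.6]
tick2 [537.5  24.7] box [-65.8 -53.5]
t 15.1 tcp [483.   27.9 298.1] D [57.8 10.8 48. ] rv [-0.    -0.     0.002] n 1.5
```

Converted, 80 mm / 1000 = 0.08, 57 mm / 1000 = 0.057.

advance(ticks=[{"trans": [0.03, 0.006, 0.024]}, {"trans": [0.057, 0.012, 0.048]}, {"trans": [0.057, 0.012, 0.08]}, {"trans": [0.057, 0.012, 0.08]}, {"trans": [0.057, 0.012, 0.08]}, {"trans": [0.057, 0.012, 0.08]}], jaw=0.6, squeeze=60)

```text
time_s: 15.7
eef_pos: [503.1, 82.4, 220.0]
ee_rot: [0.001, 0.756, 0.655, 0.001]
force: [-0.1, -0.3, -0.2]
grip_width: 0.599
grip_force: 0.0
```

Run:
```python
from h import *
im,d=cams.capture('wrist'); cv2.imwrite('pics/w7.png',im[:,:,::-1]); 
for r in cams.trace('handle','wrist'):
    P=cloud('wrist',d,r['pixels']); P=P[(P[:,2]>78)&(P[:,2]<95)]; print(r['p'],r['bbox'],cv2.minAreaRect(P[:,:2].astype(np.float32)) if len(P) else 0)
for r in cams.spot_point('handle_top','wrist'): print(np.round(r['uv'],1),round(r['p'],2),np.round(at_z('wrist',r['uv'],85),1))
go([503,83.3,110],np.deg2rad(-8.3))
```

```text
0.91 [270.8, 159.6, 346.4, 250.0] ((501.9854431152344, 84.15962982177734), (43.168758392333984, 13.87541675567627), 82.00111389160156)
[281.5 223.8] 0.68 [500.4  82.8  85. ]
t 15.85 tcp [502.8  82.5 219.6] D [  0.8  -0.2 109.6] rv [ 0.002 -0.     0.001] n 2.2
```

View pics/w7.png

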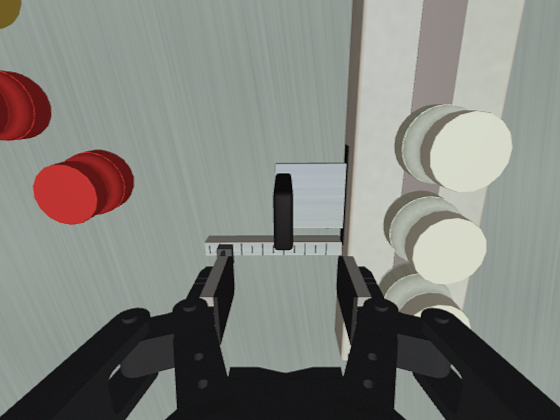

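Converted, 110 mm / 1000 = 0.11, -1.3 mm / 1000 = -0.0013.

advance(ticks=[{"trans": [0.001, -0.0013, 0.04]}, {"trans": [0.001, -0.0013, 0.08]}, {"trans": [0.001, -0.0013, 0.104]}, {"trans": [0.001, -0.0013, 0.11]}, {"trans": [0.001, -0.0013, 0.11]}, {"trans": [0.001, -0.0013, 0.11]}])

```text
time_s: 16.45
eef_pos: [502.1, 83.9, 110.0]
ee_rot: [0.001, 0.756, 0.655, 0.001]
force: [-0.3, 0.3, 0.4]
grip_width: 0.6
grip_force: 0.0
```

advance(ticks=[{}, {}, {}, {}, {}, {}], jaw=0.0, squeeze=60)

```text
time_s: 17.05
eef_pos: [502.0, 83.9, 109.3]
ee_rot: [0.001, 0.756, 0.655, 0.001]
force: [1.5, -0.2, 6.3]
grip_width: 0.159
grip_force: 59.7
```

Converted, -53.5 mm / 1000 = -0.0535, -51 mm / 1000 = -0.051.

advance(ticks=[{"trans": [0, -0.004, 0]}, {"trans": [0, -0.012, 0]}, {"trans": [0, -0.021, 0]}, {"trans": [0, -0.03, 0]}, {"trans": [0, -0.039, 0]}, {"trans": [0, -0.046, 0]}, {"trans": [0, -0.051, 0]}, {"trans": [0, -0.0535, 0]}])

```text
time_s: 17.85
eef_pos: [449.5, 91.3, 109.3]
ee_rot: [0.002, 0.756, 0.655, 0.002]
force: [8.4, -2.2, 3.3]
grip_width: 0.158
grip_force: 59.0
```

advance(ticks=[{}, {}, {}])

```text
time_s: 18.15
eef_pos: [449.7, 91.3, 109.3]
ee_rot: [0.002, 0.756, 0.655, 0.002]
force: [7.5, -2.0, 3.7]
grip_width: 0.157
grip_force: 59.2
```

Run:
```python
from h import *
go([502,83.9,109.3])
ims=[]
for c,(u,v) in [('wrist',(260,240)),('top',(264,210)),('scene',(300,225))]:
    im,d=cams.capture(c)
    for t,z in [('mark',42),('handle_top',85),('jar_a',45)]:
        for r in cams.spot_point(t,c): print(c,t,np.round(r['uv'],1),round(r['p'],2),np.round(at_z(c,r['uv'],z),1))
    h=(30 if c!='wrist' else 90); ims.append(cv2.resize(im[v-h:v+h,u-h:u+h,::-1],(266,266) if c!='wrist' else (266,266),interpolation=cv2.INTER_CUBIC))
cv2.imwrite('pics/fin.png',np.hstack(ims))
```

```text
t 18.15 tcp [449.7  91.3 109.3] D [ 0.1 52.8  0.2] rv [0. 0. 0.] n 1.1
wrist handle_top [286.2 339.3] 0.63 [449.7  88.4  85. ]
wrist jar_a [ 97.3 222.5] 0.94 [368.8 131.2  45. ]
top mark [163.3 222.9] 0.3 [420.6 330.5  42. ]
top jar_a [282.4 160.4] 0.82 [597.6  -3.2  45. ]
top jar_a [263.3 158.7] 0.74 [602.4  50.8  45. ]
top jar_a [238.7 156.2] 0.74 [609.5 120.4  45. ]
top jar_a [256.3 155. ] 0.59 [613.   70.6  45. ]
top jar_a [184.4 264.9] 0.53 [303.7 268.5  45. ]
scene mark [296.9 221.1] 0.59 [439.4  29.1  42. ]
scene handle_top [317.  214.2] 0.82 [448.   91.9  85. ]
scene jar_a [266.1 251.5] 0.93 [ 6.07e+02 -1.00e-01  4.50e+01]
scene jar_a [390.8 225.9] 0.84 [379.3 290.5  45. ]
scene jar_a [285.3 258.9] 0.79 [619.8  59.3  45. ]
scene jar_a [303.5 266.3] 0.78 [633.  113.9  45. ]
scene jar_a [362.3 215.5] 0.59 [353.3 202.2  45. ]
```

View pics/fin.png

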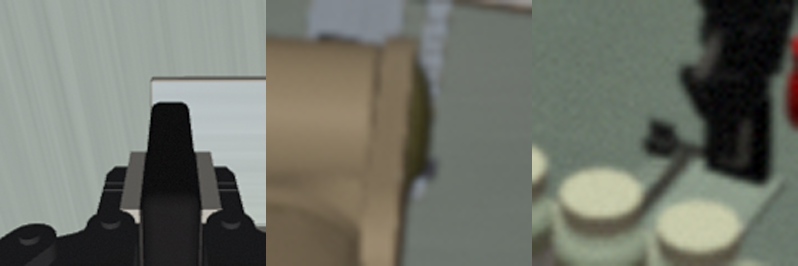

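The manual's scale: shifts go in shares of 1000 mm and turns go in shares of 2 rad. Converting my numbers, -0.8 mm / 1000 = -0.0008, -0.4 mm / 1000 = -0.0004.

advance(ticks=[{"trans": [0, -0.0004, 0]}, {"trans": [0, -0.0008, 0]}, {"trans": [0, -0.0008, 0]}, {"trans": [0, -0.0008, 0]}, {"trans": [0, -0.0008, 0]}, {"trans": [0, -0.0008, 0]}, {"trans": [0, -0.0008, 0]}])

```text
time_s: 19.45
eef_pos: [449.0, 91.4, 109.3]
ee_rot: [0.002, 0.756, 0.655, 0.002]
force: [7.9, -1.7, 4.2]
grip_width: 0.153
grip_force: 59.1
```

```bash
python3 -c "
from rig import order
print(order.finish_job())"
```

```text
the job is handed in; nothing more can be done
None
```

I handed the job in with the three jars standing in a row on the strip and the gripper holding the shutter at the mark, about 53.5 mm out by my measurements; the handover gave no pass/fail result.

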